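# Air the pad dryer and hold its sprung lid just below the balance point

## Task

The polishing pads in the dryer on the table are to be aired and then taken out. With the lid still shut, turn the lever of its air valve to half open (45 degrees); then raise the sprung lid past its balance point (about 50 degrees open), keeping hold so that it does not fly open, ease it back down and hold it still just below the balance point, at about 40 degrees. Finish while still holding the lid there, leave the valve at half open, and do not disturb the jar, the tin and the gauge that stand around the dryer.

Things in the scene. Friction and masses are not known exactly. Their poses are not given: they have to be found in the camera images.
- dryer: pad dryer fixed to the table: open-topped aluminium box, 180 (x) x 220 (y) x 88 mm high, on rubber feet, with a grey lid and two foam pads inside. Origin: centre of its underside, on the table. Its -x axis points out of the front (roughly to the robot), y to the left, z up. From its right side (-y) an air pipe (21 mm thick, centre 40 mm above the table) runs out along -y through a brass ball valve (36 mm thick) to a hose nipple that ends 259 mm to the right of the origin
- lid (a joint): opening angle of the lid, rad: 0 shut (level), grows as the front edge rises, stop at 1.75. The lid is a grey plate 190 x 230 x 6 mm, 0.8 kg, hinged along the rear edge of the box with torsion springs. Below the balance point at 0.873 rad (50 degrees) it falls shut by itself, above it swings open by itself; it stays nowhere without being held. Lifting it at the bar takes about 1.3 N when shut, about 0.5 N at 40 degrees
- lid_hinge (a point): point on the hinge line of the lid, in its middle: 98 mm behind (+x) the dryer's origin and 90 mm above the table; the hinge line runs along the dryer's y axis
- lid_bar (a point): middle of the round steel bar of the lid's handle, moves with the lid. The bar runs parallel to the hinge line, is 12 mm thick and 120 mm long with a curved-down stay at each end, and is free all round between the stays. It stands 220 mm in front of the hinge line and 34 mm above it when the lid is shut (30 mm above the plate's upper face at z = 96 mm, 28 mm in front of its front edge), and the lid can turn under fingers that pinch it
- valve_lever (a joint): angle of the valve lever, rad: 0 closed (lever across the pipe, pointing to the front, -x of the dryer), grows anticlockwise seen from above, 1.57 fully open (along the pipe, pointing away from the box, -y of the dryer). Half open is 0.785. It starts at or near closed and stays where it is left; turning takes about 0.06 N m
- valve_axis (a point): point on the upright turning axis of the valve lever, 72 mm above the table; in the dryer's frame 20 mm in front (-x) and 195 mm to the right (-y) of the origin
- lever_grip (a point): point to grip on the lever, moves with it: middle of the black sleeve's height, 68 mm from the turning axis. The sleeve lies level along the lever from 33 to 93 mm from the axis, 12 mm wide, 14 mm high, its middle 72 mm above the table
- jar_purple: jar with screw lid, 60 mm wide, 72 mm high, standing to the left of the dryer; leave alone. Origin: centre of its underside
- wax_tin: flat round tin, 80 mm wide, 34 mm high, standing in front of the dryer's left corner; leave alone. Origin: centre of its underside
- paint_gauge: dark hand-held gauge, 46 x 111 x 24 mm, lying behind the air pipe on the right; leave alone. Origin: centre of its underside

How it is judged:
By the outcome, as a careful person would: the job done as asked, in the order asked, and still so for the second after the job is handed in, while the arm keeps its last pose, push and grip.
It also fails if it takes over 45 s, if anything falls off the work surface, if the arm or the gripper's body presses on something with over 40 N, if the wrist force passes 120 N, or if a joint passes its speed limit or range.

## Robot

A 6-joint arm with a two-finger parallel gripper is mounted at the origin on a cart in front of the work surface, level with it; the furniture and walls round the work are solid. World frame = base frame: x ahead of the robot, y to its left, z up, the work surface at z = 0. Lengths are in m, angles in rad, forces in N, time in s.
With the tool pointing down it reaches from about 0.275 to 1 m from the base axis. Payload 8.4 kg.
Tool frame: the origin (TCP) lies on the centre line of the jaws, within the pads' length; the fingertips stand 17 mm ahead of it and the grasp point (between the pads) lies 2 mm behind it (bot.tcp_to_tips is the y of the fingertips in the tool frame, in m); y points along the fingers, z is the direction in which the jaws open and shut, and the axes are right-handed (so a half turn about y gives the same grasp; the last joint's range is limited). The gripper opens to 85 mm and grips with 20 to 120 N. Pads are 22 mm wide; open, the fingers measure 114 mm over their backs; the gripper's body (76 mm by 85 mm) begins 54 mm behind the grasp point. The pads swing forward as they close: fully open they stand 13 mm farther back than shut.
Start: joints at [-0.002, 0.353, 1.633, -0, 1.155, -0.002], TCP at [0.625, -0, 0.248] pointing down, gripper open.
Joint ranges: [-2.63, 2.63], [-0.92, 2.1], [0.06, 2.66], [-1.3, 4.44], [0, 2.69], [-3.02, 3.02]. Speed limits (rad/s): [2.22, 2.22, 2.79, 3.14, 3.14, 3.14].

## Interface

Orientations are given as a unit quaternion [x, y, z, w].
In Python, from workcell import bot, hand, kinematics, get_obs, vision, hand_in gives the robot as it stands. The module is installed in compiled form; this text tells all that it offers. Calls block until the motion is done:
- bot.reach(position, orientation): joint-space move of the TCP to a pose.
- bot.servo_line(position, ori=None, velocity=0.15): straight line of the TCP; ori=None keeps the orientation; velocity is the mean speed in m/s.
- bot.goto_joints(angles): joint-space move.
- hand.move_gripper(opening, strength=None): finger opening in m; strength is the grip in N (None keeps the last); returns when the fingers have stopped.
- bot.dwell(seconds).
- kinematics.solve_ik(position, orientation): joint angles nearest the present ones, or None.
- get_obs(): the state.
- vision.read_camera(name): name is "scene" or "side" or "wrist"; returns a dict with "frame" (420x560x3 uint8, red, green, blue), "intrinsics" (3x3 intrinsics, pixels), "dist" ([k1, k2, p1, p2, k3] as OpenCV has them; the pictures are not rectified), "view" (4x4, takes a point from world to camera coordinates). Camera axes: x right, y down, z forward; pixel columns grow to the right and rows downward; lengths in m; the calibration is good to about 2 mm. A picture is of the moment at which its call begins. There is no depth.
A pose or a line that the arm cannot do raises bot.IKError and nothing moves.
- hand_in(): hands the job in, once; it reports no verdict.
The state is a dict: "time_s": time; "joint_pos": joint angles; "joint_vel": joint speeds; "joint_efforts": joint torques, N m; "position": TCP position; "orientation": TCP orientation; "wrist_force": force on the tool from outside, world axes, zero at the start; "ft_torque": the same for the moment, N m; "gripper_width": finger opening in m.
Only numpy, scipy, OpenCV 4.12 (cv2) and the standard library are available. Lean on these libraries where they do the work, as an engineer would, in place of code of your own. Each camera call takes 0.05 s, during which the arm holds its last target.

## Working session

There is one attempt and no reset: what is moved stays moved. The work goes in short steps, each a Python script; the robot and the scene stay as the last script left them, time stands still between calls to the robot, and variables do not carry over. Pictures are saved under pics/ and viewed, and the job is handed in when it is done.

```bash
mkdir -p pics; python3 - <<'E'
from workcell import vision,get_obs
import cv2
for n in ("scene","side","wrist"):
    d=vision.read_camera(n); cv2.imwrite(f"pics/{n}0.png",d["frame"][:,:,::-1]); print(n,d["intrinsics"].tolist(),d["dist"],d["view"].round(4).tolist())
print(get_obs())
E
```

```text
scene [[455.38111530092857, 0.0, 273.0167669772931], [0.0, 455.38111530092857, 206.05154884558144], [0.0, 0.0, 1.0]] [0.03176316 0.         0.         0.         0.        ] [[0.5726, -0.8197, 0.0148, -0.4091], [-0.5722, -0.4125, -0.7088, 0.357], [0.5871, 0.3973, -0.7053, 0.7996], [0.0, 0.0, 0.0, 1.0]]
side [[450.22887109190526, 0.0, 276.59104854833777], [0.0, 450.22887109190526, 204.76536843538645], [0.0, 0.0, 1.0]] [-0.077767  0.        0.        0.        0.      ] [[0.9575, -0.2885, 0.0046, -0.5861], [-0.1299, -0.4453, -0.8859, 0.143], [0.2576, 0.8477, -0.4638, 0.9968], [0.0, 0.0, 0.0, 1.0]]
wrist [[349.94877127764533, 0.0, 278.617644954184], [0.0, 349.94877127764533, 208.64267064958588], [0.0, 0.0, 1.0]] [-0.01576623  0.          0.          0.          0.        ] [[1.0, -0.001, -0.001, -0.6235], [-0.0007, -0.9573, 0.2892, -0.0368], [-0.0012, -0.2892, -0.9573, 0.38], [0.0, 0.0, 0.0, 1.0]]
{'time_s': 0.15, 'joint_pos': array([-2.42524503e-03,  3.53506124e-01,  1.63395167e+00,  1.05528719e-06,
        1.15519262e+00, -2.38950552e-03]), 'joint_vel': array([ 7.97194223e-04, -2.16032550e-03, -2.49084811e-05,  1.42832742e-03,
       -7.53525855e-04,  3.45120054e-04]), 'joint_efforts': array([-7.39769093e-04, -6.05638933e+01, -3.42338884e+01, -2.29960733e-05,
        6.16452831e-03, -4.00942213e-05]), 'position': array([ 6.24662128e-01, -1.46428338e-05,  2.47728447e-01]), 'orientation': array([-0.50025445,  0.50027429, -0.49974366,  0.49972733]), 'wrist_force': array([ 0.56105519,  0.13259739, -0.13195624]), 'ft_torque': array([0.01828355, 0.03239701, 0.02230266]), 'gripper_width': 0.0854387323323076}
```

View pics/scene0.png

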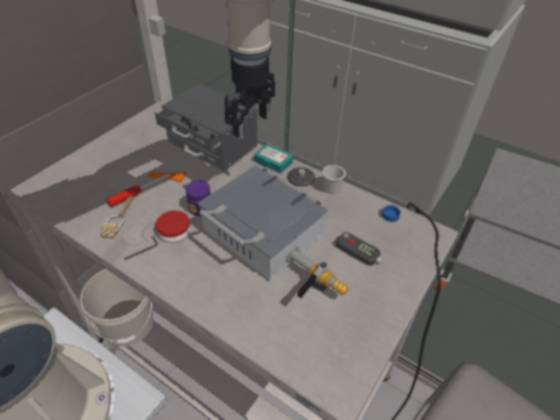

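View pics/side0.png

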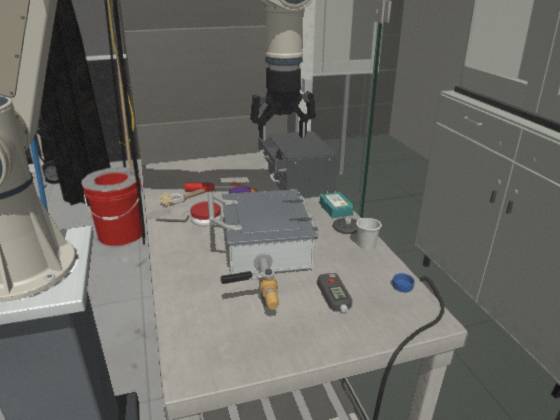

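View pics/wrist0.png

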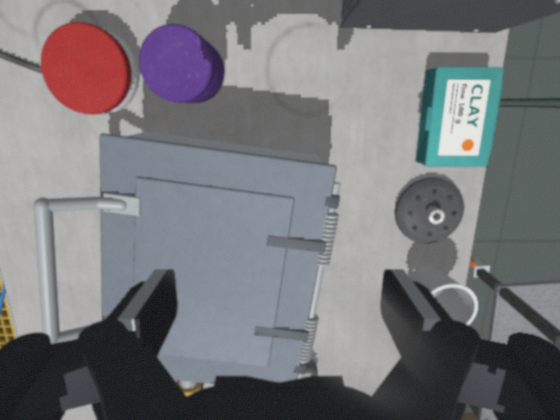

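The wrist view shows the lid's left edge from (100,135) to (335,163) and the bar at about (42,203)–(55,340). The scene view shows the lever at about (308,285), dark, pointing forward. I'll cast rays from enlarged crops.

```bash
cat > h.py <<'E'
import numpy as np, cv2
def ray(d,uv):
    p=cv2.undistortPoints(np.array([[uv]],float),d["intrinsics"],d["dist"])[0,0]
    V=np.array(d["view"]);R=V[:3,:3];c=-R.T@V[:3,3]
    v=R.T@np.array([p[0],p[1],1]);return c,v/np.linalg.norm(v)
def onz(d,uv,z):
    c,v=ray(d,uv);return c+v*(z-c[2])/v[2]
def proj(d,P):
    V=np.array(d["view"]);r,_=cv2.Rodrigues(V[:3,:3])
    return cv2.projectPoints(np.array(P,float).reshape(-1,3),r,V[:3,3],d["intrinsics"],np.array(d["dist"]))[0][:,0]
def tri(*dl):
    A=np.zeros((3,3));b=np.zeros(3);L=[]
    for d,uv in dl:
        c,v=ray(d,uv);M=np.eye(3)-np.outer(v,v);A+=M;b+=M@c;L.append((c,v))
    x=np.linalg.solve(A,b)
    return x,[float(np.linalg.norm(np.cross(x-c,v))) for c,v in L]
E
python3 - <<'E'
from workcell import vision
from h import *
d=vision.read_camera("wrist"); s=vision.read_camera("scene"); t=vision.read_camera("side")
FL,RL=onz(d,(100,135),.096),onz(d,(335,163),.096)
print(FL,RL,np.linalg.norm(FL-RL), np.degrees(np.arctan2(*(RL-FL)[[1,0]])))
print(onz(d,(42,203),.124),onz(d,(53,330),.124))
import pickle; pickle.dump((d,s,t),open("v0.pkl","wb"))
for n,i,(u,v,w,h) in (("sc",s,(180,150,200,150)),("si",t,(190,170,180,150))):
    cv2.imwrite(f"pics/{n}_crop0.png",cv2.resize(i["frame"][v:v+h,u:u+w,::-1],None,fx=4,fy=4,interpolation=cv2.INTER_CUBIC))
E
```

```text
[0.48367783 0.05050296 0.096     ] [0.6687065  0.02812994 0.096     ] 0.1863763961971459 -6.894533707597813
[0.44661312 0.00309441 0.124     ] [ 0.43359995 -0.10804885  0.124     ]
```

View pics/sc_crop0.png

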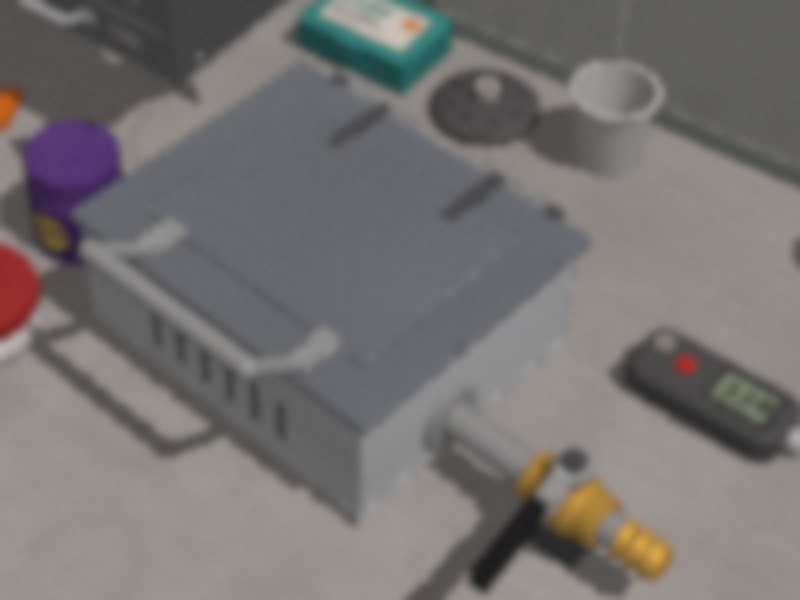

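View pics/si_crop0.png

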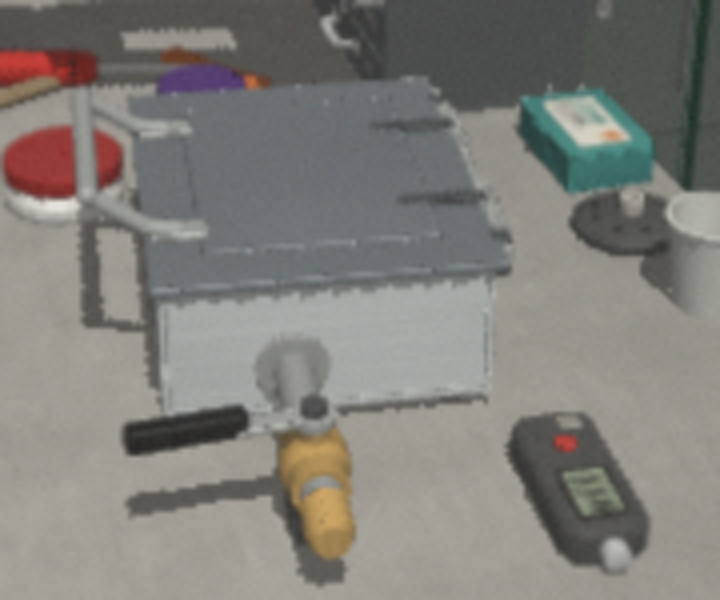

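```bash
python3 - <<'E'
from h import *
import pickle
d,s,t=pickle.load(open("v0.pkl","rb"))
S=lambda x,y:(180+(x+.5)/4-.5,150+(y+.5)/4-.5)
T=lambda x,y:(190+(x+.5)/4-.5,170+(y+.5)/4-.5)
P={'FL':((78,212),(130,97)),'FR':((360,432),(155,290)),'RR':((592,240),(508,268)),'RL':((300,65),(430,80)),
'sl_far':((482,580),(128,438)),'sl_near':((537,508),(243,418)),'pin':((573,460),(315,405)),'barL':((88,245),(80,95)),'barR':((252,368),(87,196)),'nip':((655,560),(332,540))}
R={}
for k,(a,b) in P.items():
    x,e=tri((s,S(*a)),(t,T(*b)));R[k]=x;print(k,x.round(4),np.round(e,4))
print('sizes FL-FR',np.linalg.norm(R['FL']-R['FR']),np.linalg.norm(R['FL']-R['RL']),np.linalg.norm(R['RR']-R['RL']),np.linalg.norm(R['RR']-R['FR']))
# Umeyama in 2D of known model points to world (xy)
m={'FL':(-.092,.115),'FR':(-.092,-.115),'RL':(.098,.115),'RR':(.098,-.115),'barL':(-.122,.06),'barR':(-.122,-.06),'pin':(-.02,-.195)}
A=np.array([m[k] for k in m]);B=np.array([R[k][:2] for k in m])
a0,b0=A.mean(0),B.mean(0);H=(A-a0).T@(B-b0)
th=np.arctan2(H[0,1]-H[1,0],H[0,0]+H[1,1]);c,sn=np.cos(th),np.sin(th);Rm=np.array([[c,-sn],[sn,c]])
o=b0-Rm@a0;print('origin',o,'yaw deg',np.degrees(th));
for k in m: print(k,(Rm@m[k]+o-R[k][:2]).round(4))
l=R['sl_far']-R['sl_near'];print('lever',np.linalg.norm(l),'angle',np.degrees(np.arctan2(l[1],l[0])-th)%360-180)
E
```

```text
FL [0.4841 0.045  0.098 ] [0.0003 0.0003]
FR [ 0.4542 -0.1724  0.0923] [0.0029 0.0029]
RR [ 0.6392 -0.2013  0.0933] [0.0001 0.0001]
RL [0.6733 0.0282 0.0897] [0.0029 0.0029]
sl_far [ 0.4228 -0.267   0.0751] [0.0007 0.0007]
sl_near [ 0.4781 -0.2652  0.0729] [0.0019 0.0019]
pin [ 0.5144 -0.2649  0.0733] [0.0015 0.0015]
barL [0.4483 0.0029 0.1249] [0.0004 0.0004]
barR [ 0.4313 -0.1211  0.1257] [0.0005 0.0005]
nip [ 0.5072 -0.3215  0.038 ] [0.0003 0.0003]
sizes FL-FR 0.21950783236919158 0.19016733844999975 0.2320896318496381 0.18723494767194904
origin [ 0.56007099 -0.07483654] yaw deg -7.62860030057363
FL [0.0001 0.0064]
FR [-0.0006 -0.0042]
RL [-0.0009 -0.0021]
RR [ 0.0027 -0.0005]
barL [-0.0012 -0.0021]
barR [-0.0001  0.003 ]
pin [-0.0001 -0.0006]
lever 0.05537504414473709 angle 9.458305324704895
```

Two-view triangulation matches the given sizes: lid 0.187–0.190 × 0.22–0.23 m, bar z 0.125, lever z 0.073. The dryer origin is about (0.560, -0.075) with yaw -7.6°, and the lever is at about 9.5°. Next I move above the lever and confirm with the wrist camera.

```bash
cat >> h.py <<'E'
from scipy.spatial.transform import Rotation as Ro
O=np.array([.5601,-.0748]);YAW=np.radians(-7.63)
def W(x,y,z):
    c,s=np.cos(YAW),np.sin(YAW);return np.array([O[0]+c*x-s*y,O[1]+s*x+c*y,z])
def quat(phi):
    y=np.array([0,0,-1.]);z=np.array([np.cos(phi),np.sin(phi),0]);x=np.cross(y,z)
    return Ro.from_matrix(np.c_[x,y,z]).as_quat()
AX=W(-.02,-.195,.072)
def grip(a,r=.07,z=.07):
    t=np.pi+YAW+a; return AX*[1,1,0]+np.array([r*np.cos(t),r*np.sin(t),z])
E
python3 - <<'E'
from workcell import *
from h import *
o=get_obs();print(Ro.from_quat(o["orientation"]).as_matrix().round(2).tolist(),AX)
for f in (1,-1):
  for a in (9.5,45,50):
    print(f,a,kinematics.solve_ik(grip(np.radians(a)),quat(YAW+np.radians(a)+f*np.pi/2)))
for f in (0,np.pi): print(kinematics.solve_ik(W(-.122,0,.124),quat(YAW+f)))
E
```

```text
[[0.0, -0.0, 1.0], [-1.0, 0.0, 0.0], [-0.0, -1.0, -0.0]] [ 0.51438588 -0.26541799  0.072     ]
1 9.5 [-5.45043313e-01  4.37668473e-01  1.99342640e+00 -4.44089210e-16
  7.10497785e-01 -2.14847730e+00]
1 45 [-5.93833019e-01  4.76445089e-01  1.92054447e+00 -4.44089210e-16
  7.44603092e-01 -2.81685889e+00]
1 50 [-5.96867003e-01  4.83235264e-01  1.90768037e+00 -4.44089210e-16
  7.50677020e-01 -2.90715933e+00]
-1 9.5 [-5.45043313e-01  4.37668473e-01  1.99342640e+00 -4.44089210e-16
  7.10497785e-01  9.93115357e-01]
-1 45 [-5.93833019e-01  4.76445089e-01  1.92054447e+00 -4.44089210e-16
  7.44603092e-01  3.24733766e-01]
-1 50 [-5.96867003e-01  4.83235264e-01  1.90768037e+00 -4.44089210e-16
  7.50677020e-01  2.34433320e-01]
[-1.36035533e-01  2.49060063e-01  2.12016572e+00 -4.44089210e-16
  7.72366871e-01 -2.86691100e-03]
None
```

```bash
python3 - <<'E'
from workcell import *
from h import *
a=np.radians(9.5)
hand.move_gripper(.042,25)
p=grip(a,.07,.2)
bot.reach(p,quat(YAW+a-np.pi/2))
d=vision.read_camera("wrist");cv2.imwrite("pics/w1.png",d["frame"][:,:,::-1])
import pickle;pickle.dump(d,open("v1.pkl","wb"))
o=get_obs();print(o["time_s"],o["position"],p,o["gripper_width"])
print(proj(d,[AX,grip(a,.093,.079),grip(a,.033,.079),W(-.092,-.115,.096)]).round())
E
```

```text
2.0917 [ 0.44531064 -0.26736436  0.20027536] [ 0.44442316 -0.26770222  0.2       ] 0.04215941688539592
[[280. 109.]
 [279. 236.]
 [280. 157.]
 [147. 197.]]
```

View pics/w1.png

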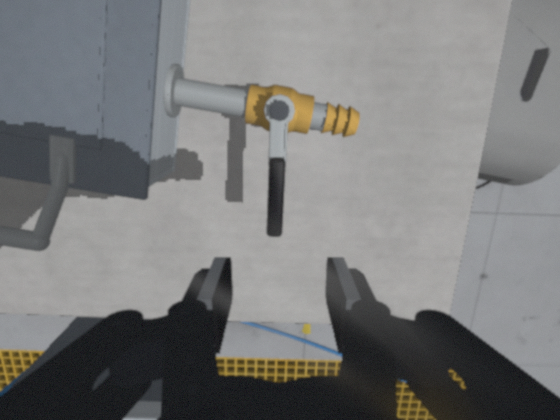

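The wrist view has the valve pin at (279,109) and the sleeve running from (277,160) to (275,235). The model predicts (280,109) and (279,236), so the position is right and the angle is slightly smaller. I'll get the exact angle from a mask of the sleeve.

```bash
cat >> h.py <<'E'
def lever_angle(d,a_guess,zt=.079):
    """dark sleeve mask near expected place -> axis on its top face"""
    g=cv2.cvtColor(d["frame"],cv2.COLOR_RGB2GRAY)
    m=(g<55).astype(np.uint8)
    c=proj(d,[grip(a_guess,.066,zt)])[0]
    n,l,st,ce=cv2.connectedComponentsWithStats(m)
    best=min((i for i in range(1,n) if 200<st[i,4]<6000),key=lambda i:np.hypot(*(ce[i]-c)))
    ys,xs=np.where(l==best)
    P=np.array([onz(d,(x,y),.0755)[:2] for x,y in zip(xs,ys)])
    cc=P.mean(0);w,v=np.linalg.eigh(np.cov((P-cc).T));u=v[:,1]
    if u@(cc-AX[:2])<0:u=-u
    f=lambda q:np.degrees((np.arctan2(q[1],q[0])-np.pi-YAW+np.pi)%(2*np.pi)-np.pi)
    pr=(P-cc)@u
    return dict(area=len(xs),centre=cc,r=np.linalg.norm(cc-AX[:2]),ang_dir=f(u),ang_from_axis=f(cc-AX[:2]),length=np.ptp(pr))
E
python3 - <<'E'
from h import *
import pickle
d=pickle.load(open("v1.pkl","rb"))
print(lever_angle(d,np.radians(8)))
print('pin',onz(d,(279,109),.082), 'lid FR corner',onz(d,(147,198),.096),W(-.092,-.115,.096))
# brass pipe direction: pipe left at (185,92), nipple end (357,121), z .04-ish
p,q=onz(d,(180,91),.045),onz(d,(355,121),.045);print('pipe yaw',np.degrees(np.arctan2(*(p-q)[[1,0]]))-90,q,W(0,-.259,.04),W(-.02,-.259,.04))
E
```

```text
{'area': 725, 'centre': array([ 0.44951127, -0.26365702]), 'r': np.float64(0.06489850040999223), 'ang_dir': np.float64(9.403214229196177), 'ang_from_axis': np.float64(6.075126546319367), 'length': np.float64(0.056776171359023075)}
pin [ 0.51430043 -0.26502721  0.082     ] lid FR corner [ 0.45308312 -0.17679566  0.096     ] [ 0.45364539 -0.17656647  0.096     ]
pipe yaw -7.480951064187408 [ 0.50671664 -0.32478867  0.045     ] [ 0.52571118 -0.33150685  0.04      ] [ 0.50588826 -0.32885135  0.04      ]
```

```bash
python3 - <<'E'
from workcell import *
from h import *
a=np.radians(8)
bot.servo_line(grip(a),quat(YAW+a-np.pi/2),velocity=.1)
o=get_obs();print(o["time_s"],o["position"],grip(a),o["wrist_force"])
hand.move_gripper(0.0,25)
o=get_obs();print(o["time_s"],o["gripper_width"],o["wrist_force"],o["ft_torque"])
for k in np.linspace(8,45,8)[1:]:
    a=np.radians(k)
    bot.servo_line(grip(a),quat(YAW+a-np.pi/2),velocity=.05)
    o=get_obs();print(round(k,1),o["time_s"],o["wrist_force"].round(1),o["ft_torque"].round(2),(o["position"]-grip(a)).round(4))
d=vision.read_camera("wrist");cv2.imwrite("pics/w2.png",d["frame"][:,:,::-1])
E
```

```text
3.5417 [ 0.44476883 -0.26610451  0.07054643] [ 0.44438734 -0.26587003  0.07      ] [ 0.03576163 -0.07905531 -0.86044343]
3.9083 0.01162983446871588 [-1.11468901  0.98167031  3.71442869] [0.13131559 0.11090278 0.05161485]
13.3 4.1833 [-1.5  1.   7.1] [0.18 0.12 0.12] [ 0.0002 -0.0002  0.0004]
18.6 4.4583 [-1.1  1.4  7.5] [0.13 0.15 0.1 ] [ 0.0002 -0.0001  0.0004]
23.9 4.7333 [-1.6  1.   8.6] [0.14 0.15 0.17] [ 0.0002 -0.      0.0003]
29.1 5.0083 [-0.8  1.4  8.6] [0.19 0.17 0.18] [0.0002 0.0001 0.0003]
34.4 5.2833 [-1.7  1.5  8.3] [0.18 0.13 0.15] [0.0002 0.0001 0.0003]
39.7 5.5583 [-0.7  0.5  7.7] [0.19 0.17 0.12] [0.0001 0.0002 0.0003]
45.0 5.8333 [-1.4  1.  10.2] [0.14 0.18 0.18] [0.0001 0.0002 0.0003]
```

View pics/w2.png

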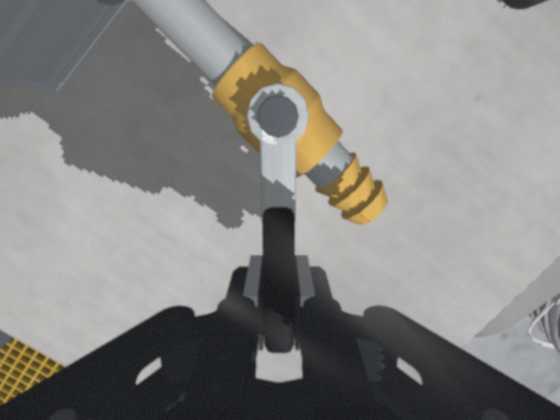

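The sleeve at (278,280) is held between the pads. The lever stands at about 45° to the pipe, with its pin at (277,117). I'll release it, rise and verify the angle.

```bash
python3 - <<'E'
from workcell import *
from h import *
a=np.radians(45)
hand.move_gripper(.042,25)
bot.servo_line(grip(a,.07,.2),velocity=.15)
d=vision.read_camera("wrist");cv2.imwrite("pics/w3.png",d["frame"][:,:,::-1])
s=vision.read_camera("scene");cv2.imwrite("pics/s3.png",s["frame"][:,:,::-1])
import pickle;pickle.dump((d,s),open("v3.pkl","wb"))
print(get_obs()["time_s"],lever_angle(d,a))
E
```

```text
7.4 {'area': 495, 'centre': array([ 0.46401256, -0.29991352]), 'r': np.float64(0.061052544323069204), 'ang_dir': np.float64(44.25074997248231), 'ang_from_axis': np.float64(42.03324602238326), 'length': np.float64(0.057995748372618686)}
```

View pics/w3.png

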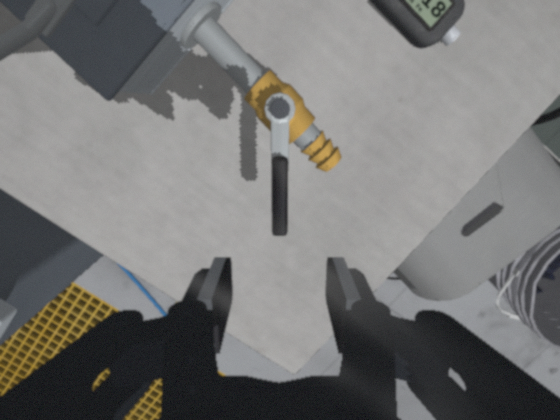

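The lever appears as a vertical line from (279,108) to (280,234) in the tool-aligned view, which puts it at about 45°. Next is the lid bar.

```bash
python3 - <<'E'
from workcell import *
from h import *
b=W(-.122,0,.124)
bot.reach(b+[0,0,.1],quat(YAW))
hand.move_gripper(.036,30)
d=vision.read_camera("wrist");cv2.imwrite("pics/w4.png",d["frame"][:,:,::-1])
import pickle;pickle.dump(d,open("v4.pkl","wb"))
o=get_obs();print(o["time_s"],o["position"],b)
print(proj(d,[W(-.122,y,.13) for y in(.06,.04,0)]).round(1), proj(d,[W(-.092,y,.096) for y in(.115,0)]).round(1))
E
```

```text
8.6667 [ 0.43929282 -0.05936059  0.22379887] [ 0.43918017 -0.0586014   0.124     ]
[[279.3 125.3]
 [279.4 157.8]
 [279.5 218.2]] [[324.3  37.1]
 [319.1 203.9]]
```

View pics/w4.png

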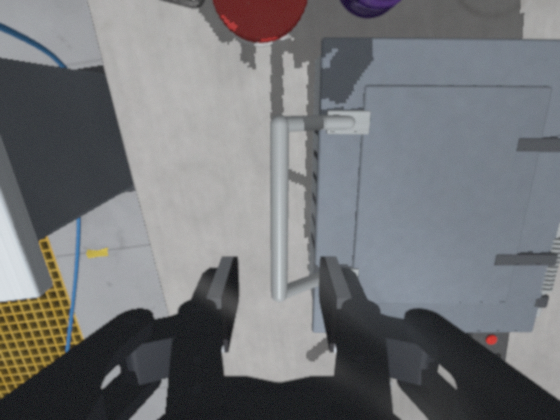

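The bar shows as a vertical line at column 279 (rows 122–298), where 279.4 was predicted. I'll descend and grip, after checking IK along the arc.

```bash
cat >> h.py <<'E'
def bar(deg):
    t=np.radians(deg)+np.arctan2(.034,.22);r=np.hypot(.22,.034)
    return W(.098-r*np.cos(t),0,.09+r*np.sin(t)-.002)
E
python3 - <<'E'
from workcell import *
from h import *
q=quat(YAW)
assert all(kinematics.solve_ik(bar(k),q) is not None for k in range(0,60,5))
bot.servo_line(bar(0),q,velocity=.1)
hand.move_gripper(0,30)
o=get_obs();print(o["time_s"],o["gripper_width"],o["wrist_force"].round(1),o["position"]-bar(0))
for k in (4,8):
    bot.servo_line(bar(k),q,velocity=.05)
    o=get_obs();print(k,o["time_s"],o["gripper_width"],o["wrist_force"].round(1),o["ft_torque"].round(2))
d=vision.read_camera("side");cv2.imwrite("pics/t5.png",d["frame"][:,:,::-1])
E
```

```text
10.1667 0.011089112504009966 [ 0.1 -0.4  2.4] [ 4.97389646e-04 -6.60997855e-05  4.20698840e-04]
4 10.625 0.010641974384589217 [ 3.4 -0.9 -2.4] [-0.07 -0.33 -0.04]
8 11.0833 0.010628458046719216 [ 3.6 -0.7 -3.1] [-0.11 -0.44 -0.03]
```

View pics/t5.png

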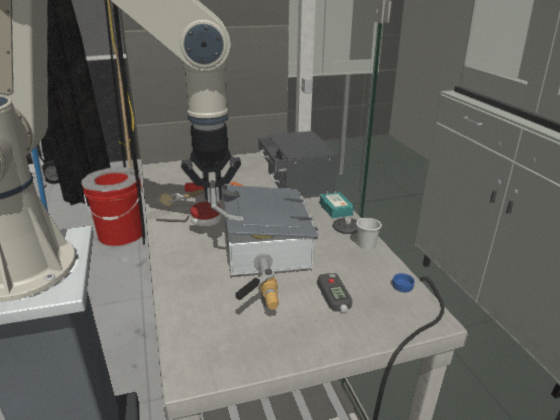

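The lid's front edge has risen with the bar, gripped near (212,200), and the lever is still half open at (248,287). I'll go on along the arc with force checks.

```bash
python3 - <<'E'
from workcell import *
from h import *
q=quat(YAW)
for k in list(range(13,55,5))+[57]:
    bot.servo_line(bar(k),q,velocity=.06)
    o=get_obs();print(k,round(o["time_s"],2),round(o["gripper_width"],4),o["wrist_force"].round(1),o["ft_torque"].round(2))
    if np.linalg.norm(o["wrist_force"])>25: print("STOP");break
d=vision.read_camera("side");cv2.imwrite("pics/t6.png",d["frame"][:,:,::-1])
E
```

```text
13 11.61 0.0108 [ 3.4 -0.4 -4.6] [-0.13 -0.37 -0.03]
18 12.08 0.0108 [-0.3 -0.6 -2.4] [-0.11  0.11  0.01]
23 12.56 0.0108 [-4.9  0.2  0.4] [-0.16  1.   -0.05]
28 13.03 0.0108 [-8.1 -0.4  3.5] [-0.12  1.64 -0.04]
33 13.51 0.0108 [-11.4   0.3   8.6] [-0.08  2.04 -0.1 ]
38 13.98 0.0109 [-15.2   0.3  12.8] [-0.01  2.62  0.  ]
43 14.46 0.0107 [-14.5  -0.9  15.1] [-0.07  2.4  -0.02]
48 14.93 0.0105 [-9.5 -2.1 13.2] [-0.2   1.51 -0.09]
53 15.41 0.011 [-8.  -2.2 11.3] [-0.3   1.1  -0.04]
57 15.82 0.0109 [-3.8 -1.7  9.3] [-0.34  0.87 -0.05]
```

View pics/t6.png

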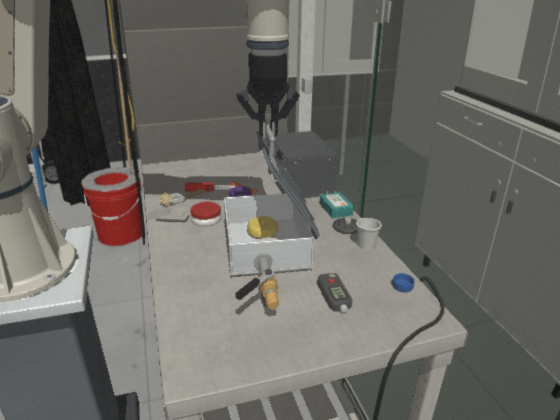

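The lid is up at about 57° and the bar is still held at about (268,125). Forces stayed around 20 N at most, from a small arc error. Now I ease it back to 40°.

```bash
python3 - <<'E'
from workcell import *
from h import *
q=quat(YAW)
for k in (53,49,45,42,40):
    bot.servo_line(bar(k),q,velocity=.04)
    o=get_obs();print(k,round(o["time_s"],2),round(o["gripper_width"],4),o["wrist_force"].round(1),o["ft_torque"].round(2))
bot.dwell(.5)
import pickle;V=[]
for n in("side","scene","wrist"):
    d=vision.read_camera(n);V.append(d);cv2.imwrite(f"pics/{n}7.png",d["frame"][:,:,::-1])
pickle.dump(V,open("v7.pkl","wb"))
d=V[0];cv2.imwrite("pics/side7c.png",cv2.resize(d["frame"][90:310,160:360,::-1],None,fx=2.7,fy=2.7,interpolation=cv2.INTER_CUBIC))
o=get_obs();print(o["time_s"],o["position"],bar(40),o["wrist_force"])
E
```

```text
53 16.41 0.0108 [-4.4 -1.8  8.3] [-0.46  0.44 -0.08]
49 16.95 0.0109 [-3.8 -2.2  6.4] [-0.34  0.34  0.02]
45 17.49 0.0107 [-4.6 -2.5  5.6] [-0.42  0.5  -0.01]
42 17.93 0.0106 [-2.5 -3.2  5.3] [-0.52  0.4  -0.04]
40 18.27 0.0109 [-3.4 -3.8  3.5] [-0.64  0.2  -0.05]
18.925 [ 0.51198326 -0.06844841  0.25545521] [ 0.51185596 -0.06833716  0.25545879] [-2.33304095 -4.79822629  2.04353157]
```

View pics/side7c.png

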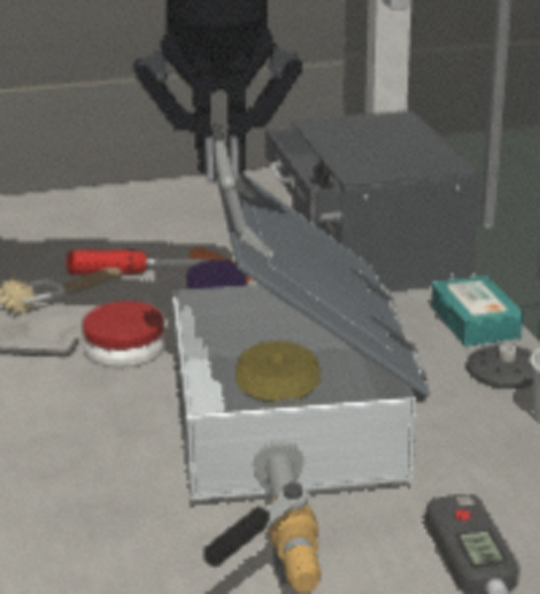

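View pics/scene7.png

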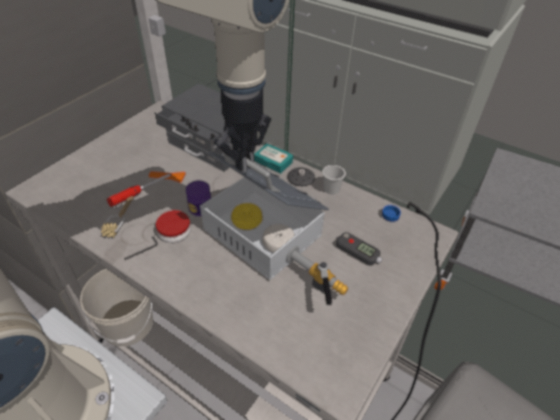

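View pics/wrist7.png

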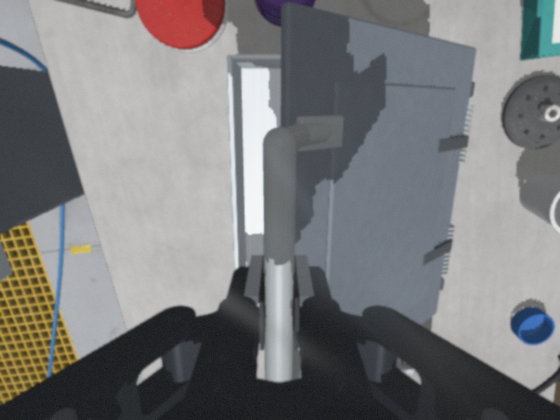

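The side crop shows the lid's right edge from (237,255) at the front to (425,390) at the hinge, with the bar between the fingers. I'll measure the lid angle by intersecting those rays with the plane of the right edge, and re-measure the lever from both views.

```bash
python3 - <<'E'
from h import *
import pickle
s,c,w=pickle.load(open("v7.pkl","rb"))
nrm=W(0,1,0)-W(0,0,0);xd=(W(1,0,0)-W(0,0,0));p0=W(0,-.115,0)
def pl(cx,cy):
    o,v=ray(s,(160+(cx+.5)/2.7-.5,90+(cy+.5)/2.7-.5));P=o+v*((p0-o)@nrm)/(v@nrm);return (P-p0)@xd,P[2]
f=np.array(pl(236,256));r=np.array(pl(424,392));print(f,r,np.linalg.norm(f-r))
e=f-r;print('lid angle from edge',np.degrees(np.arctan2(e[1],-e[0])))
h=np.array([.098,.09]);
for n,q in(('f',f),):
    g=q-h;print('from hinge',np.degrees(np.arctan2(g[1],-g[0])),np.linalg.norm(g))
# bar from wrist view: bar centre at left end of straight (280,150..200), on z of bar; sideview bar R part
T=lambda x,y:(160+(x+.5)/2.7-.5,90+(y+.5)/2.7-.5)
a,e1=tri((s,T(264,513)),(c,(321.5,276)));b,e2=tri((s,T(210,553)),(c,(327.5,300)));l=b-a
print('lever',np.linalg.norm(l),a,b,e1,e2,np.degrees(np.arctan2(l[1],l[0])-np.pi-YAW)%360)
for a in(40,45,50):print(a,proj(s,[grip(np.radians(a),.033,.072),grip(np.radians(a),.093,.072)]).round(1).tolist(),[T(264,513),T(210,553)])
# jar/tin/gauge displacement
s0=pickle.load(open("v0.pkl","rb"))[1]
d=cv2.absdiff(s0["frame"],c["frame"]).max(2)
for n,(u,v) in dict(jar=(198,200),tin=(172,226),gauge=(358,248)).items(): print(n,d[v-15:v+15,u-10:u+10].mean())
E
python3 - <<'E'
import cv2
i=cv2.imread("pics/scene7.png");cv2.imwrite("pics/sc7c.png",cv2.resize(i[150:300,180:380],None,fx=4,fy=4,interpolation=cv2.INTER_CUBIC))
E
```

```text
[-0.04841157  0.22429098] [0.09514064 0.09755384] 0.19149292441349963
lid angle from edge 41.44013957132448
from hinge 42.527534136263014 0.1986716308474416
lever 0.06296268841259119 [ 0.49055763 -0.27598003  0.06667609] [ 0.44303033 -0.31671205  0.07348484] [3.5538416615419623e-05, 3.5538416615552696e-05] [0.00040158561250475057, 0.000401585612504808] 48.22735322089869
40 [[256.3, 280.0], [233.6, 295.2]] [(257.46296296296293, 279.68518518518516), (237.46296296296296, 294.5)]
45 [[257.5, 280.5], [236.9, 297.0]] [(257.46296296296293, 279.68518518518516), (237.46296296296296, 294.5)]
50 [[258.7, 281.1], [240.5, 298.6]] [(257.46296296296293, 279.68518518518516), (237.46296296296296, 294.5)]
jar 30.498333333333335
tin 4.168333333333333
gauge 1.235
```

View pics/sc7c.png

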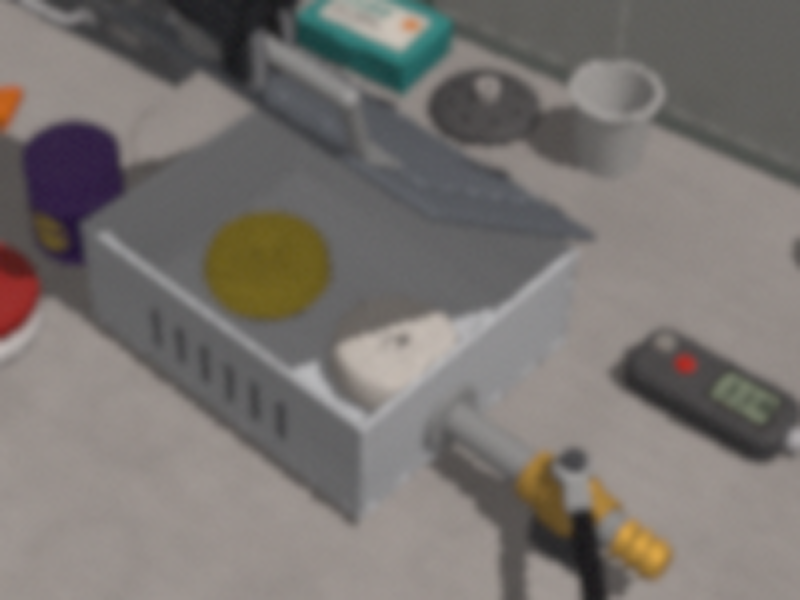

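The jar is in shadow now but has the same outline, and the tin and gauge are unchanged. The lid measures about 40–42° and the lever about 45–48°. I'll check that it is still, then hand in.

```bash
python3 - <<'E'
from workcell import *
from h import *
bot.dwell(.8)
o=get_obs();print(o["time_s"],o["position"]-bar(40),o["wrist_force"].round(1),o["gripper_width"],abs(o["joint_vel"]).max())
d=vision.read_camera("side")["frame"]
import pickle;p=pickle.load(open("v7.pkl","rb"))[0]["frame"]
print('diff',cv2.absdiff(d,p)[90:310,160:360].mean(),cv2.absdiff(d,p)[90:310,160:360].max())
hand_in()
E
```

```text
19.725 [ 9.99827402e-05 -9.69754713e-05  1.30632400e-06] [-1.6 -5.4  2.9] 0.01072128091419798 0.00186950628633353
diff 1.7248863636363636 21
the job is handed in; nothing more can be done
```

I've handed the job in at about 20 s of the 45 s: the valve is at half open, and the gripper is still holding the lid at about 40°.

- **Valve:** With the lid shut, I gripped the lever and turned it from about 8° to 45°. A close wrist picture after release showed it at 45° within a degree or so. In that picture my colour mask gave 42–44°, and a rougher two-view check at the end gave 48°.
- **Lid:** I pinched the bar and raised the lid slowly to about 57°, past the balance point. I then eased it back down to 40° and kept hold. The side picture puts it at 41.4–42.5°, while the gripper position gives 40°.
- **Stillness:** The side view did not change over the last 0.8 s apart from image noise.
- **Forces:** The wrist force I read between moves on the way up reached about 21 N, because my arc was slightly off the lid's true path. At hand-in it was about 6 N, of which about 5 N is a sideways push.
- **Jar, tin and gauge:** The tin and gauge look unchanged from the first picture. The jar failed the simple image comparison, but by eye its outline is where it was. I put the difference down to shadow.

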